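Swing the spray stencil home and weight it down

ROBOT

A 6-joint arm with a two-finger parallel gripper is mounted at the origin on the work surface. World frame = base frame: x ahead of the robot, y to its left, z up, the work surface at z = 0. Lengths are in m, angles in rad, forces in N, time in s.
With the tool pointing down it reaches from about 0.2 to 0.875 m from the base axis. Payload 3.4 kg.
Tool frame: the origin (TCP) lies midway between the tips of the shut fingers; the grasp point (between the pads) lies 19 mm behind it; z points along the fingers, y is the line along which they close (so a half turn about z gives the same grasp; the last joint's range is limited). The gripper opens to 94 mm and grips with 3 to 60 N. Pads are 16 mm wide; open, the fingers measure 119 mm over their backs; the gripper's body (75 mm by 177 mm) begins 78 mm behind the grasp point.
Start: joints at [1.067, 0.276, 1.505, -0, 1.361, -0.121], TCP at [0.215, 0.533, 0.205] pointing down, gripper open.
Joint ranges: [-2.89, 2.89], [-0.75, 2.08], [0.22, 2.7], [-1.18, 4.32], [0.11, 2.71], [-2.7, 2.7]. Speed limits (rad/s): [2.57, 2.57, 3.14, 3.14, 3.14, 3.14].

INTERFACE

Orientations are given as a 3x3 rotation matrix whose columns are the frame's x, y, z axes.
In Python, from rig import arm gives the robot as it stands.
- The arm moves only by the tool play_rows, never from a script. Its argument "motion" is text: rows parted by semicolons, each of 5 numbers parted by spaces: the shift along the tool's x, y, z in m, then the turn about the tool's z in rad, then the opening, from 0 (shut) to 1 (fully open). A call has 1 to 20 rows; each row is the pose to reach, as a shift and turn from the pose commanded when the call began, along the tool's axes at that moment; what a row does not reach only later rows make up. A row lasts 1/8 s, in which the tool goes at most 62.5 mm and 10.7 degrees, less where a joint would pass 70% of its speed; a pose out of reach is approached as far as the arm can. A call with a gripper value outside its range is refused whole. The fingers move at their own pace and stop on an object; "force" is the grip in N (left out, the last holds). Time passes only in rows, so rows that repeat a pose let the fingers close. It gives the time, the measured TCP pose, the force, the opening and the grip force at its end, in the units of the state.
- arm.read_state(): the state, without advancing time (a new reading comes with each control period).
- arm.capture(name): name is "scene" or "top"; returns a dict with "frame" (384x512x3 uint8, red, green, blue), "range_z" (384x512 float32, m along the optical axis (not along the pixel's ray), 0 where there is no reading), "mtx" (3x3 intrinsics, pixels), "world_from_camera" (4x4, takes a point from camera to world coordinates). Camera axes: x right, y up, looking along -z (the intrinsics and any distortion apply to the point x, -y, -z); pixel columns grow to the right and rows downward; lengths in m; the calibration is good to about 2 mm. A picture is of the moment at which its call begins.
- arm.job_done(): hands the job in; it is judged then, once.
The state is a dict: "time": time; "q": joint angles; "joint_vel": joint speeds; "joint_efforts": joint torques, N m; "ee_pos": TCP position; "tool_rot": TCP orientation; "ft_force": force on the tool from outside, world axes, zero at the start; "torque": the same for the moment, N m; "opening": finger opening in m; "finger_force": force on a finger pad.
Only numpy, scipy, OpenCV 4.12 (cv2) and the standard library are available. Lean on these libraries where they do the work, as an engineer would, in place of code of your own. Each camera call takes 0.05 s, during which the arm holds its last target. There are 200 camera calls.

TASK

Slide the stencil plate round on its pivot pin until its edge rests against the stop post, without lifting it and keeping its fork home on the pin. Then pull the drawer open, take out every weight and stand them upright on the two solid ends of the plate, at least one on each end, with none over the window, and push the drawer fully shut. The plate must still lie against the stop when you finish, and everything else is to be left where it is.

Things in the scene. Friction and masses are not known exactly. Their poses are not given: they have to be found in the camera images.
- jig: fixed plywood jig board, 340 x 360 mm, 10 mm thick, flat on the bench. Origin at bench height straight below the pivot pin, z up; it spans x -60 to +280 and y -240 to +120 mm of its own frame. A plate that is home lies along the board's +x axis, over the cork sheet let in flush.
- pin (a point): centre of the fixed steel pivot pin at the height of the board's upper face (10 mm above the bench). The pin is upright, 20 mm in diameter, and rises 32 mm above the board.
- stop (a point): centre of the top of the stop post, a fixed upright peg 20 mm in diameter and 16 mm tall on the board, at x +193, y +75 mm of the jig frame. The long edge (own +y side) of the plate touches it when the plate is home.
- plate: loose aluminium stencil plate, 10 mm thick, 0.5 kg, flat on the board, swung 0.4 to 0.8 rad clockwise (seen from above) of home: swing it anticlockwise; it slides under a few newtons. Origin on its underside at the fork's seat (the pin's centre when home), x from fork along the plate, z up. The plate proper spans x 35 to 231, y -65 to +65 mm, with a window through it.
- plate_fork (a point): seat of the plate's fork, on the underside (same point as the plate's origin). Two prongs with a 24 mm slot between them, open towards -x; prongs from x -20 to +12 mm, slot bottom at x +12 mm, then a neck 52 mm wide to x +35 mm. The fork starts home on the pin.
- plate_window (a point): centre of the window through the plate, at x 133 mm on its upper face: 46 mm along x (110 to 156 mm) by 80 mm along y. A closed gripper fits in to push the plate; pushing on an outer edge works too.
- plate_end_a (a point): centre of the solid end next to the fork, on the plate's upper face: x 35 to 110 mm, 130 mm wide.
- plate_end_b (a point): centre of the other solid end, on the plate's upper face: x 156 to 231 mm, 130 mm wide.
- cabinet_drawer0 (a joint): how far the drawer is pulled out, in m: 0 is shut, 0.165 is fully out. The drawer slides along the cabinet's -x axis with light friction and stays where it is left.
- cabinet_drawer0_handle (a point): middle of the drawer's horizontal bar handle: round steel bar 11 mm thick, 120 mm long along the cabinet's y axis, its centre line 35 mm in front of the drawer's face and 38 mm below the cabinet's top. Moves with the drawer. It can be pinched from above with the gripper opened to about 30 mm, one finger behind the bar.
- cabinet: fixed low grey cabinet, 240 deep (x), 380 wide (y), 120 mm high, one blue-fronted drawer facing its -x; origin at the centre of its underside. Drawer inside: y -169 to +169 mm, floor 22 mm above the bench, side walls up to 98 mm and front up to 109 mm above the bench; when shut the inside runs from x -99 to +96 mm.
- weight0: one of up to four alike steel hold-down weights (2 to 4 are present; None if absent), about 0.4 kg, 75 mm tall: round foot 52 mm across and 20 mm high, stem 22 mm across from 20 to 62 mm, round head 32 mm across from 62 to 75 mm. Origin at the centre of its underside, z up its stem. It starts standing in the front half of the shut drawer and is best gripped by the stem, below the head.
- weight1: one of up to four alike steel hold-down weights (2 to 4 are present; None if absent), about 0.4 kg, 75 mm tall: round foot 52 mm across and 20 mm high, stem 22 mm across from 20 to 62 mm, round head 32 mm across from 62 to 75 mm. Origin at the centre of its underside, z up its stem. It starts standing in the front half of the shut drawer and is best gripped by the stem, below the head.
- weight2: one of up to four alike steel hold-down weights (2 to 4 are present; None if absent), about 0.4 kg, 75 mm tall: round foot 52 mm across and 20 mm high, stem 22 mm across from 20 to 62 mm, round head 32 mm across from 62 to 75 mm. Origin at the centre of its underside, z up its stem. It starts standing in the front half of the shut drawer and is best gripped by the stem, below the head.
- weight3: one of up to four alike steel hold-down weights (2 to 4 are present; None if absent), about 0.4 kg, 75 mm tall: round foot 52 mm across and 20 mm high, stem 22 mm across from 20 to 62 mm, round head 32 mm across from 62 to 75 mm. Origin at the centre of its underside, z up its stem. It starts standing in the front half of the shut drawer and is best gripped by the stem, below the head.
- jar: bystander, leave alone: a small jar, 56 mm across and 70 mm tall, standing on the jig board behind the plate.
- brush: bystander, leave alone: a paint brush 160 mm long lying on the far edge of the jig board, 20 mm high.
- tin: bystander, leave alone: a paint tin, 100 mm across and 110 mm tall, far right.
- tape: bystander, leave alone: a roll of masking tape, 84 mm across and 25 mm high, on the corner of the jig board nearest the robot.
- sponge: bystander, leave alone: a sponge block, 110 x 70 x 35 mm, to the right of the board.
- scraper: bystander, leave alone: a flat scraper 200 mm long lying on top of the cabinet.

How it is judged:
By the outcome, as a careful person would: the job done as asked, in the order asked, and still so for the second after the job is handed in, with the robot touching nothing.
Of weight0, weight1, weight2, weight3 only 2 to 4 are there at a start; the rules pass over those that are not, and their reading is None.
At some moment in a run one of weight0, weight1, weight2, weight3 may be knocked a few centimetres aside while the robot is not near it.
Once in a run the grip may slacken for a moment while it holds something.
It also fails if it takes over 210 s, if anything falls off the work surface, if the arm or the gripper's body presses on something with over 40 N, if the wrist force passes 120 N, or if a joint passes its speed limit or range.

## Working session

There is one attempt and no reset: what is moved stays moved. The work goes in short steps, Python scripts to look and compute and a tool call to move; the robot and the scene stay as the last step left them, time stands still between calls to the robot, and variables do not carry over. Pictures are saved under pics/ and viewed, at most 14 in all, crops included, and the job is handed in when it is done.

Besides the shell and the picture viewer there is one more tool, called after "Request:" as a command line: name --argument value ..., lists and objects as JSON in quotes. play_rows: Moves the arm, as the interface text tells. Its arguments: {"type":"object","properties":{"motion":{"type":"string"},"force":{"type":"number"}},"required":["motion"]}

```bash
ls; mkdir -p pics; cat > h.py <<'E'
import numpy as np, cv2
from rig import arm
def cap(n,save=None):
    c=arm.capture(n)
    if save: cv2.imwrite('pics/'+save,c['frame'][:,:,::-1])
    return c
def pts(c):
    "world point per pixel from depth"
    z=c['range_z']; h,w=z.shape; u,v=np.meshgrid(np.arange(w),np.arange(h)); K=c['mtx']
    P=np.stack([(u-K[0,2])/K[0,0]*z,-(v-K[1,2])/K[1,1]*z,-z],-1)
    T=c['world_from_camera']; return P@T[:3,:3].T+T[:3,3]
def ray(c,u,v,h):
    K=c['mtx'];T=c['world_from_camera']
    d=T[:3,:3]@np.array([(u-K[0,2])/K[0,0],-(v-K[1,2])/K[1,1],-1]); o=T[:3,3]
    return o+d*(h-o[2])/d[2]
E
python3 - <<'E'
from h import *
for n in('scene','top'):
    c=cap(n,n+'0.png'); print(n,c['mtx'],c['world_from_camera'].round(3),(c['range_z']>0).mean())
s=arm.read_state(); print({k:np.round(v,3) for k,v in s.items()})
E
```

```text
pics
scene [[362.20007761   0.         253.44712388]
 [  0.         362.20007761 192.63819912]
 [  0.           0.           1.        ]] [[ 0.771 -0.517  0.373  0.997]
 [ 0.637  0.636 -0.435 -0.537]
 [-0.012  0.573  0.819  1.122]
 [ 0.     0.     0.     1.   ]] 0.9960835774739584
top [[485.0555046    0.         260.10196861]
 [  0.         485.0555046  192.01482373]
 [  0.           0.           1.        ]] [[ 0.007  0.985 -0.175  0.238]
 [-1.     0.004 -0.016 -0.02 ]
 [-0.015  0.175  0.984  1.817]
 [ 0.     0.     0.     1.   ]] 0.9961191813151041
{'time': np.float64(0.1), 'q': array([ 1.067,  0.277,  1.506,  0.   ,  1.361, -0.121]), 'joint_vel': array([ 0.002, -0.001, -0.004, -0.   , -0.001, -0.   ]), 'joint_efforts': array([ 1.0000e-03, -4.0546e+01, -2.3778e+01,  7.0000e-02,  3.0000e-02,
       -0.0000e+00]), 'ee_pos': array([0.215, 0.533, 0.205]), 'tool_rot': array([[-0.928,  0.373, -0.001],
       [ 0.373,  0.928, -0.001],
       [ 0.   , -0.002, -1.   ]]), 'ft_force': array([0.592, 0.919, 0.515]), 'torque': array([ 0.01 , -0.012,  0.027]), 'finger_force': np.float64(0.0), 'opening': np.float64(0.094)}
```

View pics/scene0.png

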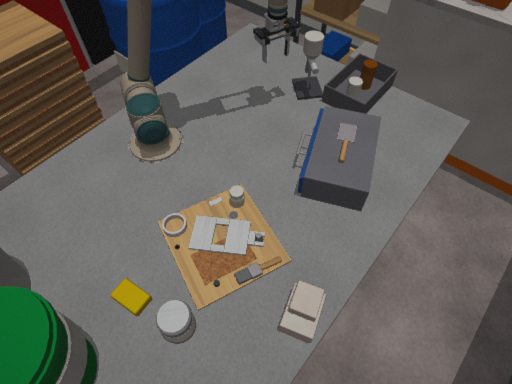

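View pics/top0.png

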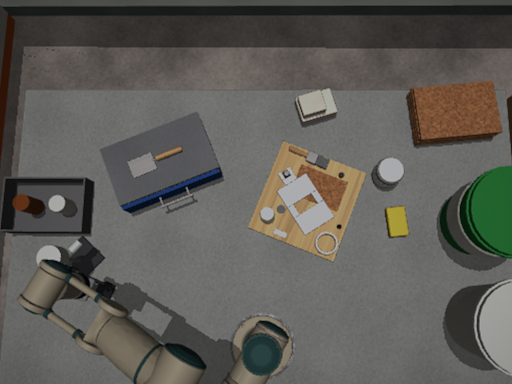

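Scene: board around (225,245), cabinet (340,155) with its handle at (303,150). Top: pin (288,175), plate centre about (305,203), cabinet handle (178,200). Now a zoom on the board and measurements.

```bash
python3 - <<'E'
from h import *
c=cap('top'); f=c['frame'][:,:,::-1]
a=cv2.resize(f[135:270,240:410],None,fx=4.5,fy=4.4,interpolation=cv2.INTER_CUBIC); cv2.imwrite('pics/a.png',a)
P=pts(c)
print('ray check bench',P[300,330],P[120,290])
hsv=cv2.cvtColor(c['frame'],cv2.COLOR_RGB2HSV)
z=P[...,2]
m=((z>.004)&(z<.016)).astype(np.uint8); 
def rect(m,name,h):
    n,l,st,ce=cv2.connectedComponentsWithStats(m.astype(np.uint8)); i=1+np.argmax(st[1:,4])
    v,u=np.nonzero(l==i); W=np.array([ray(c,x,y,h)[:2] for x,y in zip(u,v)])
    r=cv2.minAreaRect((W*1000).astype(np.float32)); print(name,r,cv2.boxPoints(r).round(1).tolist(),'z',np.median(z[l==i])); return l==i
roi=np.zeros(z.shape,bool); roi[135:270,240:375]=1
rect(roi&(z>.005),'board',.01)
rect(roi&(z>.0155)&(z<.026)&(hsv[...,1]<60),'plate',.02)
roi=np.zeros(z.shape,bool); roi[105:220,95:225]=1
rect(roi&(z>.11)&(z<.13),'cab',.12)
print(np.unique((z[roi]*1000).round(-1),return_counts=True))
E
```

```text
ray check bench [ 0.16212899 -0.24915057 -0.00243297] [ 8.47519429e-01 -1.05316790e-01  6.84558788e-04]
board ((533.8466186523438, -166.68435668945312), (372.8715515136719, 394.7577819824219), 68.89754486083984) [[282.6000061035156, -269.6000061035156], [650.9000244140625, -411.70001220703125], [785.0999755859375, -63.79999923706055], [416.79998779296875, 78.30000305175781]] z 0.013424956150500322
plate ((537.1232299804688, -145.5488739013672), (249.53756713867188, 130.79261779785156), 32.17350769042969) [[396.70001220703125, -156.60000610351562], [466.29998779296875, -267.29998779296875], [677.5999755859375, -134.5], [607.9000244140625, -23.799999237060547]] z 0.020532554382860724
cab ((655.387451171875, 369.7682800292969), (242.40447998046875, 380.0147705078125), 22.216928482055664) [[471.29998779296875, 499.79998779296875], [615.0, 148.0], [839.4000244140625, 239.6999969482422], [695.7000122070312, 591.5]] z 0.12032348252960257
(array([ -20.,  -10.,   -0.,   10.,   20.,   30.,   40.,   50.,   60.,
         70.,   80.,   90.,  100.,  110.,  120.,  130.,  140.,  150.,
       1820.]), array([   4,  969, 5224, 1123,   54,   56,   62,   58,   67,   60,  125,
        152,  189,  933, 4838,  865,  103,    6,   62]))
```

View pics/a.png

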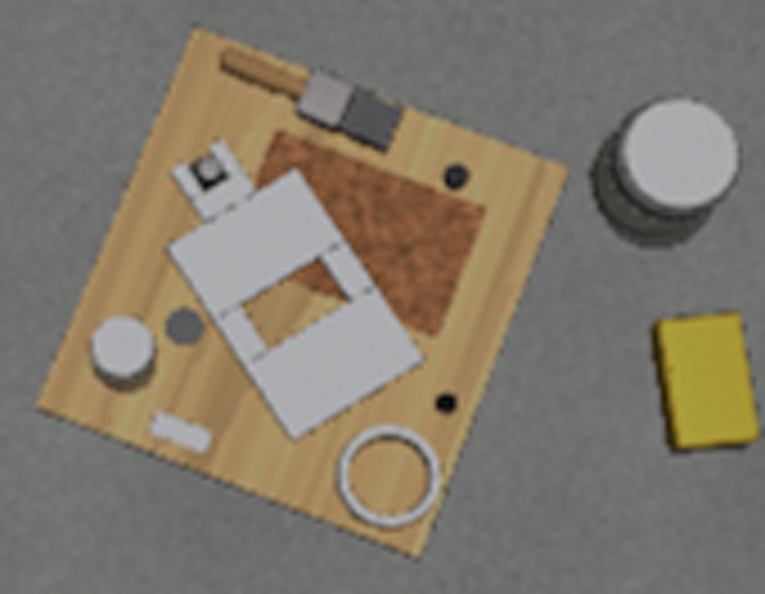

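The crop shows the pin at full-image (286,173), the stop at (341,175), the fork upper left, the cork swath right of the plate, the jar lower left and the tape at the lower right corner. Next I refine with colour in both views.

```bash
cat >> h.py <<'E'
def comp(m,seed=None):
    n,l,st,ce=cv2.connectedComponentsWithStats(m.astype(np.uint8))
    if n<2: return m&False
    i=l[seed[1],seed[0]] if seed else 1+np.argmax(st[1:,4])
    return l==i
def rectm(c,m,h):
    v,u=np.nonzero(m); W=np.array([ray(c,x,y,h)[:2] for x,y in zip(u,v)])*1000
    return cv2.minAreaRect(W.astype(np.float32))
def tri(c1,p1,c2,p2):
    "two-view point, least squares"
    A=np.zeros((3,3));b=np.zeros(3)
    for c,(u,v) in((c1,p1),(c2,p2)):
        o=c['world_from_camera'][:3,3]; d=ray(c,u,v,0)-o; d/=np.linalg.norm(d); M=np.eye(3)-np.outer(d,d); A+=M; b+=M@o
    return np.linalg.solve(A,b)
def hsv(c): return cv2.cvtColor(c['frame'],cv2.COLOR_RGB2HSV).astype(int)
E
python3 - <<'E'
from h import *
t=cap('top'); s=cap('scene')
B={'top':(slice(135,270),slice(240,375)),'scene':(slice(180,310),slice(150,300))}
for n,c in(('top',t),('scene',s)):
    H=hsv(c); P=pts(c); z=P[...,2]; roi=np.zeros(z.shape,bool); roi[B[n]]=1
    wood=roi&(H[...,1]>60)&(H[...,0]<30)
    k=np.ones((3,3),np.uint8)
    board=comp(cv2.morphologyEx(wood.astype(np.uint8),cv2.MORPH_CLOSE,np.ones((25,25),np.uint8)))
    r=rectm(c,board,.01); print(n,'board',np.round(r[0],1),np.round(r[1],1),r[2]); print(cv2.boxPoints(r).round(0).tolist())
    pl=comp(roi&(H[...,1]<50)&(H[...,2]>110)&(z<.032)&(z>.005))
    pl=comp(cv2.morphologyEx(pl.astype(np.uint8),cv2.MORPH_OPEN,np.ones((9,9),np.uint8)))
    r=rectm(c,pl,.02); print('plate',np.round(r[0],1),np.round(r[1],1),r[2],'z',np.median(z[pl])); print(cv2.boxPoints(r).round(0).tolist())
    dark=roi&(H[...,2]<60)
    nn,l,st,ce=cv2.connectedComponentsWithStats(dark.astype(np.uint8))
    for i in range(1,nn):
        if st[i,4]>6: print('dark',ce[i].round(1),st[i,4],ray(c,*ce[i],.026)[:2].round(4))
    hi=roi&(z>.033)
    nn,l,st,ce=cv2.connectedComponentsWithStats(hi.astype(np.uint8))
    for i in range(1,nn):
        if st[i,4]>6: print('high',ce[i].round(1),st[i,4],np.median(P[l==i],axis=0).round(4),z[l==i].max())
# enlarge scene crops
a=cv2.resize(s['frame'][180:310,150:300,::-1],None,fx=4,fy=4,interpolation=cv2.INTER_CUBIC)
cv2.imwrite('pics/b.png',a)
E
```

```text
top board [ 531.5 -168.1] [340.8 360.8] 68.34042358398438
[[301.0, -260.0], [636.0, -393.0], [762.0, -76.0], [427.0, 57.0]]
plate [ 571.3 -124.7] [ 87.8 131.2] 30.90935707092285 z 0.020841476017301463
[[500.0, -91.0], [567.0, -203.0], [643.0, -158.0], [575.0, -46.0]]
dark [285.9 175.3] 11 [ 0.6216 -0.0879]
dark [340.6 174.9] 17 [ 0.6239 -0.2936]
dark [372.6 177.9] 16 [ 0.6129 -0.4132]
dark [338.7 226.2] 12 [ 0.4298 -0.2823]
high [291.1 148.9] 7 [ 0.7206 -0.1069  0.0376] 1.8168176284561521
high [310.6 154.3] 7 [ 0.7021 -0.1825  0.0352] 0.040410933072409616
high [315.7 155.3] 7 [ 0.6984 -0.201   0.0356] 0.0376247607534006
high [373.7 172.9] 15 [ 0.628  -0.4129  0.0493] 0.06045498491304091
high [286.5 173.5] 24 [ 0.6249 -0.0895  0.0424] 0.04999143974122733
high [267.1 214.9] 188 [ 0.4633 -0.0175  0.0783] 0.0910499176490649
high [319.2 235.9] 18 [ 0.3927 -0.2083  0.0371] 0.043818750007258433
high [332.3 236.1] 34 [ 0.3946 -0.2592  0.0372] 0.04815007950203998
high [317.5 247.5] 20 [ 0.3522 -0.2004  0.0365] 0.04764177592830321
high [335.1 248.7] 17 [ 0.3451 -0.2657  0.0363] 1.8168176284561
[... 154 characters left out ...]
7.0, -393.0], [763.0, -76.0], [426.0, 58.0]]
plate [ 568.1 -125.4] [ 80.  129.1] 35.14982986450195 z 0.020079182545891694
[[498.0, -96.0], [573.0, -201.0], [638.0, -155.0], [564.0, -50.0]]
dark [176.7 246.7] 10 [ 0.4393 -0.2876]
high [298.7 185.3] 15 [0.6197 0.1568 0.0557] 0.08792176760592585
high [236.7 194.8] 244 [ 0.4783 -0.023   0.0768] 0.0859475022100149
high [180.5 221.2] 62 [ 0.3928 -0.2078  0.0353] 1.1219052646087297
high [166.5 225.2] 56 [ 0.3511 -0.2596  0.0353] 0.04084438326384521
high [258.  235.5] 26 [ 0.6285 -0.0885  0.0405] 0.04346434497279139
high [294.1 297.8] 281 [ 0.8538 -0.2032  0.0983] 1.1219052646087297
high [174.6 305.3] 238 [ 0.6089 -0.4347  0.1093] 1.1219052646087297
```

View pics/b.png

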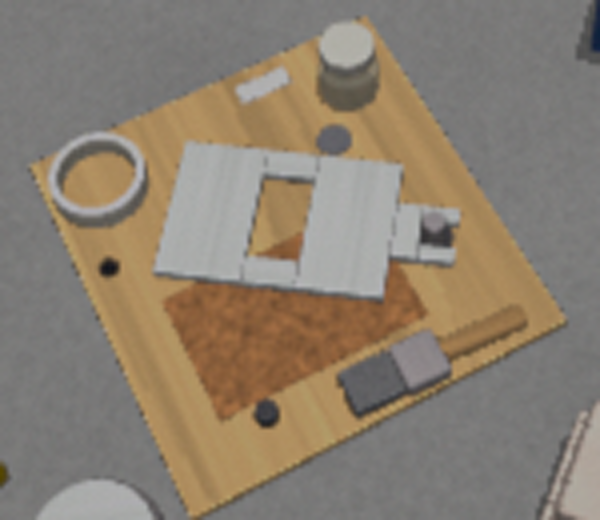

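Board found alike in both views: centre (531.6,−167.8) mm, jig x at −111.7°. That puts the pin at (628,−88) and the stop at (626,−295), both matching direct measurements. In the zoomed scene view the window is at (281,212) and the plate is about 36° short of home. Now the window, cabinet and handle.

```bash
cat >> h.py <<'E'
PIN=np.array([.628,-.088]); JA=np.radians(-111.7)
def rows(tg):
    "tg: (x,y,z,yaw_deg of tool y axis,open) -> rows relative to now"
    s=arm.read_state(); R=s['tool_rot']; p=s['ee_pos']; y0=np.degrees(np.arctan2(R[1,1],R[0,1])); out=[]
    print('now',p.round(4),'yaw',y0.round(1),'t',s['time'])
    for x,y,z,yaw,o in tg:
        d=R.T@(np.array([x,y,z])-p); a=-np.radians((yaw-y0+90)%180-90)
        out.append('%.3f %.3f %.3f %.2f %.2f'%(*d,a,o))
    print('; '.join(out))
def polar(r,lat,deg):
    "plate-frame point (r,lat) at plate angle deg off home -> world xy"
    a=JA+np.radians(deg); return PIN+np.array([r*np.cos(a)-lat*np.sin(a), r*np.sin(a)+lat*np.cos(a)])
E
python3 - <<'E'
from h import *
t=cap('top'); s=cap('scene')
def largest_quad(c,roi,h):
    H=hsv(c); z=pts(c)[...,2]; m=roi&(H[...,1]<50)&(H[...,2]>110)
    m=comp(m); cs,hi=cv2.findContours(m.astype(np.uint8),cv2.RETR_CCOMP,cv2.CHAIN_APPROX_NONE)
    for k,q in enumerate(cs):
        if len(q)<25: continue
        W=np.array([ray(c,*p[0],h)[:2]*1000 for p in q],np.float32); r=cv2.minAreaRect(W); print('hole' if hi[0][k][3]>=0 else 'outer',np.round(r[0],1),np.round(r[1],1),round(r[2],1))
for c,b in((t,(slice(160,240),slice(275,340))),(s,(slice(212,258),slice(186,268)))):
    roi=np.zeros((384,512),bool); roi[b]=1; largest_quad(c,roi,.02)
# cabinet
for n,c,b in(('top',t,(slice(100,225),slice(90,235))),('scene',s,(slice(100,215),slice(285,395)))):
    H=hsv(c); P=pts(c); z=P[...,2]; roi=np.zeros(z.shape,bool); roi[b]=1
    blue=comp(roi&(H[...,0]>100)&(H[...,0]<130)&(H[...,1]>120)); r=rectm(c,blue,.109); print(n,'blue',[np.round(x,1) for x in r],blue.sum())
    cab=comp(roi&(z>.112)&(z<.14)); r=rectm(c,cab,.12); print('cab',[np.round(x,1) for x in r], np.median(z[cab]))
    ux=np.array([.9259,.3778]); q=(P[...,:2]-np.array([.655,.370]))@ux; w=(P[...,:2]-np.array([.655,.370]))@np.array([-ux[1],ux[0]])
    hd=roi&(q<-.135)&(q>-.19)&(abs(w)<.1)&(z>.05)&(z<.11); v,u=np.nonzero(hd)
    print('handle',hd.sum(),np.median(P[hd],axis=0).round(4),'q',np.median(q[hd]),'w',w[hd].min(),w[hd].max())
win=polar(133,0,-36)  # mm misuse guard
print(polar(.133,0,-36.1))
E
```

```text
outer [ 538.3 -145.1] [250.5 131.4] 32.4
hole [ 515.7 -160.4] [51.2 86.3] 32.3
outer [ 537.7 -142.9] [250.4 134.3] 33.2
hole [ 515.5 -157.7] [51.9 87.1] 33.2
top blue [array([545.3, 324.3]), array([ 33.9, 371.5]), np.float64(22.2)] 915
cab [array([657.9, 370.7]), array([237. , 379.9]), np.float64(22.3)] 0.12064753855732524
handle 125 [0.5122 0.3112 0.0877] q -0.1540816293143387 w -0.06599174360747974 0.06343028768241768
scene blue [array([566.1, 298.7]), array([ 17.1, 433.1]), np.float64(23.1)] 286
cab [array([663.9, 371.7]), array([229.1, 388.7]), np.float64(22.3)] 0.12019417940583543
handle 83 [0.5158 0.3091 0.0862] q -0.15048870401931785 w -0.06385947385503327 0.062467036574079954
[ 0.51545631 -0.15887254]
```

```bash
python3 - <<'E'
from h import *
x,y=polar(.133,0,-35.8)
rows([(x,y,.20,32.4,0),(x,y,.06,32.4,0),(x,y,.0145,32.4,0)])
E
```

```text
now [0.2148 0.5333 0.2053] yaw 68.1 t 0.35
-0.538 -0.530 0.005 0.62 0.00; -0.538 -0.530 0.145 0.62 0.00; -0.538 -0.530 0.191 0.62 0.00
```

Request:
play_rows --motion "-0.538 -0.530 0.005 0.62 0; -0.538 -0.530 0.005 0.62 0; -0.538 -0.530 0.005 0.62 0; -0.538 -0.530 0.005 0.62 0; -0.538 -0.530 0.005 0.62 0; -0.538 -0.530 0.005 0.62 0; -0.538 -0.530 0.005 0.62 0; -0.538 -0.530 0.005 0.62 0; -0.538 -0.530 0.005 0.62 0; -0.538 -0.530 0.005 0.62 0; -0.538 -0.530 0.005 0.62 0; -0.538 -0.530 0.005 0.62 0; -0.538 -0.530 0.005 0.62 0; -0.538 -0.530 0.005 0.62 0; -0.538 -0.530 0.005 0.62 0; -0.538 -0.530 0.005 0.62 0; -0.538 -0.530 0.145 0.62 0; -0.538 -0.530 0.145 0.62 0; -0.538 -0.530 0.145 0.62 0; -0.538 -0.530 0.145 0.62 0"

```text
time: 2.85
ee_pos: [0.5161, -0.1588, 0.0608]
tool_rot: [[-0.539, 0.843, -0.0], [0.843, 0.539, 0.0], [0.0, -0.0, -1.0]]
ft_force: [0.6, -0.9, 1.0]
opening: 0.0007
finger_force: 0.0
```

```bash
python3 - <<'E'
from h import *
T=[(*polar(.133,0,-35.8),z,32.5,0) for z in(.03,.0145,.0145)]+[(*polar(.133,l,-35.8),.0145,32.5,0) for l in(.010,.018,.025,.03)]
T+=[(*polar(.133,.030,a),.0145,68.3+a,0) for a in np.linspace(-33.5,-6,12)]
rows(T)
E
```

```text
now [ 0.5161 -0.1588  0.0608] yaw 32.6 t 2.85
-0.000 -0.001 0.031 0.00 0.00; -0.000 -0.001 0.046 0.00 0.00; -0.000 -0.001 0.046 0.00 0.00; -0.010 -0.001 0.046 0.00 0.00; -0.018 -0.001 0.046 0.00 0.00; -0.025 -0.001 0.046 0.00 0.00; -0.030 -0.001 0.046 0.00 0.00; -0.036 0.001 0.046 -0.04 0.00; -0.041 0.002 0.046 -0.08 0.00; -0.047 0.004 0.046 -0.13 0.00; -0.053 0.006 0.046 -0.17 0.00; -0.058 0.009 0.046 -0.21 0.00; -0.063 0.011 0.046 -0.26 0.00; -0.069 0.014 0.046 -0.30 0.00; -0.074 0.017 0.046 -0.34 0.00; -0.079 0.021 0.046 -0.39 0.00; -0.083 0.024 0.046 -0.43 0.00; -0.088 0.028 0.046 -0.47 0.00; -0.093 0.032 0.046 -0.52 0.00
```

Request:
play_rows --motion "0 0 0.031 0 0; 0 0 0.046 0 0; 0 0 0.046 0 0; -0.010 0 0.046 0 0; -0.018 0 0.046 0 0; -0.025 0 0.046 0 0; -0.030 0 0.046 0 0; -0.036 0.001 0.046 -0.04 0; -0.041 0.002 0.046 -0.08 0; -0.047 0.004 0.046 -0.13 0; -0.053 0.006 0.046 -0.17 0; -0.058 0.009 0.046 -0.21 0; -0.063 0.011 0.046 -0.26 0; -0.069 0.014 0.046 -0.30 0; -0.074 0.017 0.046 -0.34 0; -0.079 0.021 0.046 -0.39 0; -0.083 0.024 0.046 -0.43 0; -0.088 0.028 0.046 -0.47 0; -0.093 0.032 0.046 -0.52 0; -0.093 0.032 0.046 -0.52 0"

```text
time: 5.35
ee_pos: [0.5904, -0.2182, 0.0141]
tool_rot: [[-0.886, 0.464, -0.006], [0.464, 0.886, 0.004], [0.007, 0.001, -1.0]]
ft_force: [-3.6, 3.4, 3.7]
opening: 0.0005
finger_force: 2.5
```

```bash
cat >> h.py <<'E'
def gap(c,h=.02):
    "plate outer edge: +y side line at plate, as rect in jig frame (mm)"
    H=hsv(c); P=pts(c)
    J=np.array([[np.cos(JA),np.sin(JA)],[-np.sin(JA),np.cos(JA)]])
    q=(P[...,:2]-PIN)@J.T; z=P[...,2]
    m=comp((abs(q[...,0]-.11)<.17)&(q[...,1]>-.16)&(q[...,1]<.1)&(H[...,1]<50)&(H[...,2]>100)&(z>.008)&(z<.034))
    v,u=np.nonzero(m); W=np.array([(J@(ray(c,a,b,h)[:2]-PIN))*1000 for a,b in zip(u,v)],np.float32)
    r=cv2.minAreaRect(W); return [np.round(x,1) for x in r]
E
python3 - <<'E'
from h import *
for n in('top','scene'):
    c=cap(n,n+'1.png'); print(gap(c))
rows([(*polar(.133,.030,a),.0145,68.3+a,0) for a in (-6,-5,-4,-3,-2,-1,0,1)])
E
```

```text
[array([ 21.1, -18.3]), array([98.1, 84.4]), np.float64(85.3)]
[array([103.8, -11.6]), array([131.3, 249.3]), np.float64(81.7)]
now [ 0.5904 -0.2182  0.014 ] yaw 62.3 t 5.45
-0.003 -0.000 -0.000 0.00 0.00; -0.005 0.000 -0.000 -0.02 0.00; -0.007 0.001 -0.001 -0.03 0.00; -0.010 0.002 -0.001 -0.05 0.00; -0.012 0.002 -0.001 -0.07 0.00; -0.014 0.003 -0.001 -0.09 0.00; -0.017 0.004 -0.001 -0.10 0.00; -0.019 0.004 -0.001 -0.12 0.00
```

Request:
play_rows --motion "-0.002 0 0 -0.02 0; -0.004 0.001 0 -0.03 0; -0.006 0.001 0 -0.05 0; -0.008 0.002 0 -0.06 0; -0.010 0.002 0 -0.07 0; -0.012 0.003 0 -0.08 0; -0.014 0.003 0 -0.09 0; -0.014 0.003 0 -0.09 0"

```text
time: 6.45
ee_pos: [0.6029, -0.2215, 0.014]
tool_rot: [[-0.924, 0.383, -0.008], [0.383, 0.924, 0.005], [0.009, 0.002, -1.0]]
ft_force: [-5.6, 4.6, 5.7]
opening: 0.0008
finger_force: 3.5
```

```bash
python3 - <<'E'
from h import *
print(gap(cap('scene')))
E
```

```text
[array([104.9,  -1.5]), array([131.2, 249.5]), np.float64(87.0)]
```

Request:
play_rows --motion "-0.002 0 0 -0.01 0; -0.003 0 0 -0.02 0; -0.004 0 0 -0.02 0; -0.005 0.001 0 -0.03 0; -0.006 0.001 0 -0.03 0; -0.006 0.001 0 -0.03 0"

```text
time: 7.25
ee_pos: [0.6076, -0.2228, 0.014]
tool_rot: [[-0.935, 0.355, -0.01], [0.355, 0.935, 0.005], [0.011, 0.002, -1.0]]
ft_force: [-7.1, 4.9, 6.5]
opening: 0.0004
finger_force: 4.4
```

Request:
play_rows --motion "-0.001 0 0 -0.01 0; -0.002 0 0 -0.02 0; -0.002 0 0 -0.02 0"

```text
time: 7.62
ee_pos: [0.6076, -0.223, 0.0139]
tool_rot: [[-0.942, 0.336, -0.014], [0.336, 0.942, 0.007], [0.015, 0.002, -1.0]]
ft_force: [-10.5, 5.5, 8.9]
opening: 0.0004
finger_force: 6.1
```

```bash
python3 - <<'E'
from h import *
print(gap(cap('scene')))
E
```

```text
[array([121.3,  32.3]), array([124.3, 261.2]), np.float64(72.6)]
```

Request:
play_rows --motion "-0.001 0 0 0 0; -0.002 0 0 0 0; -0.003 0 0 0 0; -0.003 0 0 0 0"

```text
time: 8.18
ee_pos: [0.6078, -0.2231, 0.0139]
tool_rot: [[-0.942, 0.336, -0.019], [0.336, 0.942, 0.008], [0.021, 0.002, -1.0]]
ft_force: [-15.5, 6.0, 12.2]
opening: 0.0001
finger_force: 8.5
```

```bash
python3 - <<'E'
from h import *
s=cap('scene')
cv2.imwrite('pics/c.png',cv2.resize(s['frame'][190:310,150:300,::-1],None,fx=5,fy=5,interpolation=cv2.INTER_CUBIC))
E
```

```text
(no output)
```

View pics/c.png

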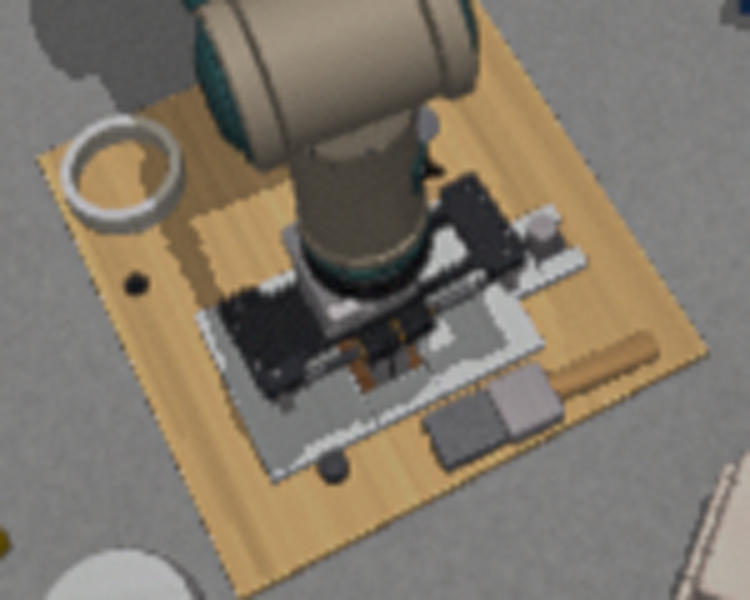

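The plate edge touches the stop post at crop (333,467), and the tip no longer moves while the force rises to 16 N, so it is home. Back off, lift, and look.

Request:
play_rows --motion "0.006 0 0 0 0; 0.012 0 0 0 0; 0.018 0 0 0 0; 0.018 0 -0.06 0 0; 0.018 0 -0.12 0 0; 0.018 0 -0.18 0 0; 0.018 0 -0.22 0 0; 0.018 0 -0.22 0 0"

```text
time: 9.22
ee_pos: [0.6025, -0.2225, 0.2388]
tool_rot: [[-0.942, 0.336, 0.008], [0.336, 0.942, -0.004], [-0.009, -0.001, -1.0]]
ft_force: [-0.1, -0.6, 0.4]
opening: 0.0003
finger_force: 0.0
```

```bash
python3 - <<'E'
from h import *
rows([(.45,.20,.24,22.2,.32),(.512,.311,.20,22.2,.32),(.512,.311,.12,22.2,.32),(.512,.311,.063,22.2,.32)])
E
```

```text
now [ 0.6025 -0.2225  0.2388] yaw 70.4 t 9.225
0.286 0.347 -0.004 0.84 0.32; 0.265 0.472 0.036 0.84 0.32; 0.266 0.472 0.116 0.84 0.32; 0.266 0.472 0.173 0.84 0.32
```

Request:
play_rows --motion "0.286 0.347 -0.004 0.84 0.32; 0.286 0.347 -0.004 0.84 0.32; 0.286 0.347 -0.004 0.84 0.32; 0.286 0.347 -0.004 0.84 0.32; 0.286 0.347 -0.004 0.84 0.32; 0.286 0.347 -0.004 0.84 0.32; 0.286 0.347 -0.004 0.84 0.32; 0.286 0.347 -0.004 0.84 0.32; 0.286 0.347 -0.004 0.84 0.32; 0.265 0.472 0.036 0.84 0.32; 0.265 0.472 0.036 0.84 0.32; 0.265 0.472 0.036 0.84 0.32; 0.265 0.472 0.036 0.84 0.32; 0.265 0.472 0.036 0.84 0.32"

```text
time: 10.98
ee_pos: [0.5095, 0.3104, 0.199]
tool_rot: [[-0.377, 0.926, 0.0], [0.926, 0.377, -0.001], [-0.001, 0.0, -1.0]]
ft_force: [-0.0, 0.3, -1.3]
opening: 0.0301
finger_force: 0.0
```

```bash
python3 - <<'E'
from h import *
s=cap('scene'); print(gap(s)); t=cap('top'); print(gap(t))
def topc():
    pass
cv2.imwrite('pics/d.png',np.hstack([cv2.resize(s['frame'][190:310,150:300,::-1],(400,320)),cv2.resize(s['frame'][100:220,280:430,::-1],(400,320))]))
rows([(.512,.311,.12,22.2,.32),(.512,.311,.063,22.2,.32)])
E
```

```text
[array([105.6,   1.4]), array([130.3, 250.3]), np.float64(89.4)]
[array([105.9,   1. ]), array([131.6, 250.8]), np.float64(89.4)]
now [0.5095 0.3109 0.1995] yaw 22.1 t 11.075
-0.001 0.002 0.079 -0.00 0.32; -0.001 0.002 0.136 -0.00 0.32
```

View pics/d.png

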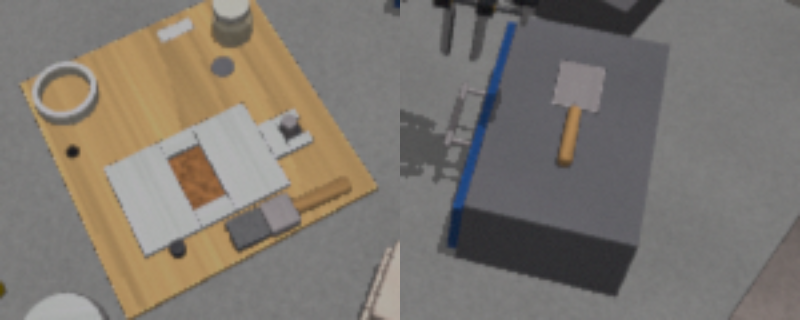

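The plate rests against the stop with its fork on the pin, at the home pose within 1 mm and 0.6°. The fingers hover over the handle. Descend, grip, pull 0.165.

Request:
play_rows --motion "0 0.002 0.06 0 0.32; 0 0.002 0.10 0 0.32; 0 0.002 0.12 0 0.32; 0 0.002 0.136 0 0.32; 0 0.002 0.136 0 0.32; 0 0.002 0.136 0 0.32"

```text
time: 11.82
ee_pos: [0.5121, 0.3134, 0.0637]
tool_rot: [[-0.378, 0.926, 0.002], [0.926, 0.378, 0.001], [0.0, 0.002, -1.0]]
ft_force: [-0.1, -0.0, 0.6]
opening: 0.0301
finger_force: 0.0
```

Request:
play_rows --motion "0 0 0 0 0.05; 0 0 0 0 0.05; 0 0 0 0 0.05; 0 0 0 0 0.05; 0 0 0 0 0.05" --force 25

```text
time: 12.45
ee_pos: [0.5121, 0.3135, 0.0633]
tool_rot: [[-0.378, 0.926, 0.002], [0.926, 0.378, 0.001], [0.0, 0.002, -1.0]]
ft_force: [0.8, 0.8, 5.4]
opening: 0.0101
finger_force: 25.0
```

Request:
play_rows --motion "0 -0.003 0 0 0.05; 0 -0.008 0 0 0.05; 0 -0.015 0 0 0.05; 0 -0.024 0 0 0.05; 0 -0.034 0 0 0.05; 0 -0.044 0 0 0.05; 0 -0.054 0 0 0.05; 0 -0.064 0 0 0.05; 0 -0.074 0 0 0.05; 0 -0.084 0 0 0.05; 0 -0.094 0 0 0.05; 0 -0.104 0 0 0.05; 0 -0.114 0 0 0.05; 0 -0.124 0 0 0.05; 0 -0.134 0 0 0.05; 0 -0.144 0 0 0.05; 0 -0.152 0 0 0.05; 0 -0.158 0 0 0.05; 0 -0.162 0 0 0.05; 0 -0.163 0 0 0.05"

```text
time: 14.95
ee_pos: [0.3612, 0.2517, 0.0633]
tool_rot: [[-0.379, 0.926, 0.002], [0.926, 0.379, 0.001], [-0.0, 0.003, -1.0]]
ft_force: [1.3, -0.6, 6.0]
opening: 0.0101
finger_force: 25.0
```

Request:
play_rows --motion "0 0 0 0 0.32; 0 0 0 0 0.32; 0 0 0 0 0.32; 0 0 -0.05 0 0.32; 0 0 -0.10 0 0.32; 0 0 -0.16 0 0.32; 0 0 -0.20 0 0.6; -0.04 -0.04 -0.20 0 0.6; -0.09 -0.09 -0.20 0 0.6; -0.13 -0.13 -0.20 0 0.6; -0.13 -0.13 -0.20 0 0.6; -0.13 -0.13 -0.20 0 0.6"

```text
time: 16.45
ee_pos: [0.2895, 0.0822, 0.2625]
tool_rot: [[-0.377, 0.926, 0.001], [0.926, 0.377, 0.001], [0.001, 0.001, -1.0]]
ft_force: [-1.4, 0.3, -0.4]
opening: 0.0564
finger_force: 0.0
```

```bash
python3 - <<'E'
from h import *
s=cap('scene'); t=cap('top')
cv2.imwrite('pics/e.png',np.hstack([cv2.resize(s['frame'][100:230,260:400,::-1],(400,372),interpolation=2),cv2.resize(t['frame'][100:250,90:250,::-1],(400,375),interpolation=2)[:372]]))
E
```

```text
(no output)
```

View pics/e.png

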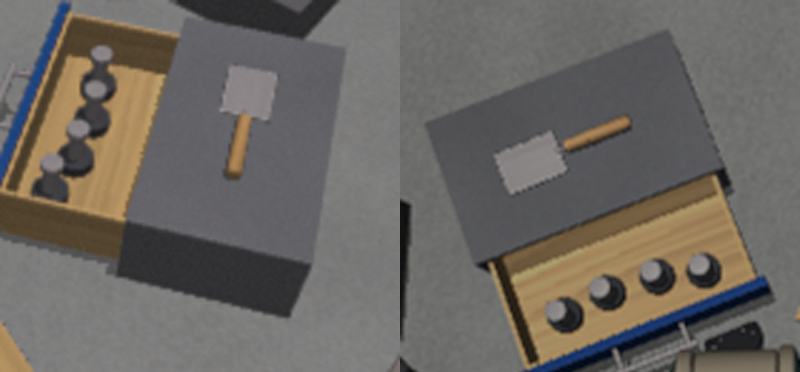

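Four weights stand in a row in the open drawer. In the left crop (scene) the heads are at about (102,55), (95,90), (78,130) and (52,163). In the right crop (top) they are at (555,313), (603,287), (653,268) and (701,264). Now two-view measurement of the heads.

```bash
cat >> h.py <<'E'
UX=np.array([np.cos(np.radians(22.2)),np.sin(np.radians(22.2))]); UY=np.array([-UX[1],UX[0]]); CAB=np.array([.656,.370])
def blobs(c,lo=.086,hi=.107,region=None):
    P=pts(c); H=hsv(c); z=P[...,2]; d=P[...,:2]-CAB; q=d@UX; w=d@UY
    m=(q>-.262)&(q<-.125)&(abs(w)<.168)&(z>lo)&(z<hi)&(H[...,1]<60)
    n,l,st,ce=cv2.connectedComponentsWithStats(m.astype(np.uint8))
    return [(ce[i],st[i,4],np.median(P[l==i],axis=0)) for i in range(1,n) if st[i,4]>12]
def weights():
    s=cap('scene'); t=cap('top'); out=[]
    T=blobs(t); S=blobs(s)
    for ct,at,pt in T:
        if not S: break
        k=min(S,key=lambda b:np.linalg.norm(b[2][:2]-pt[:2])); X=tri(t,ct,s,k[0])
        g=ray(t,*ct,.097)[:2]; d=X[:2]-CAB
        print('tri',X.round(4),'topray',g.round(4),'sceneray',ray(s,*k[0],.097)[:2].round(4),'area',at,k[1],'cab xy',(d@UX).round(3),(d@UY).round(3)); out.append(X)
    return out
E
python3 - <<'E'
from h import *
weights()
t=cap('top'); P=pts(t); H=hsv(t)
b=comp((H[...,0]>100)&(H[...,0]<130)&(H[...,1]>120)&(P[...,2]>.09)&(P[...,0]<.6)&(P[...,1]>.1)); r=rectm(t,b,.109); print(r, ((np.array(r[0])/1000-CAB)@UX))
E
```

```text
tri [0.4945 0.1904 0.0916] topray [0.4928 0.1889] sceneray [0.4978 0.1877] area 60 50 cab xy -0.217 -0.105
tri [0.4857 0.2599 0.0931] topray [0.4843 0.2584] sceneray [0.4883 0.2578] area 62 50 cab xy -0.199 -0.038
tri [0.4606 0.3322 0.0926] topray [0.4592 0.3304] sceneray [0.4636 0.3295] area 63 51 cab xy -0.195 0.039
tri [0.4273 0.394  0.0931] topray [0.4259 0.3921] sceneray [0.4302 0.3917] area 62 46 cab xy -0.203 0.109
((395.79302978515625, 268.27410888671875), (17.989315032958984, 361.23431396484375), 22.342649459838867) -0.2793541704225062
```

```bash
cat >> h.py <<'E'
def spot(x,y): return polar(x,y+.001,-.5)
def carry(x,y,z0,xy,n=13):
    "lift, carry, lower rows from current grasp"
    s=arm.read_state()['ee_pos']; a=s[:2]; b=spot(*xy); z=.215
    T=[(*a,z0+d,22.2,.1) for d in(.02,.06,.11)]+[(*a,z,22.2,.1)]
    t=np.linspace(0,1,n); t=(3*t*t-2*t**3)[1:]
    T+=[(*(a+(b-a)*k),z,22.2+46*k,.1) for k in t]
    rows(T)
E
python3 - <<'E'
from h import *
for p in((.4955,.1885),(.4865,.2583),(.4615,.330),(.428,.392)): rows([(*p,.2,22.2,.5),(*p,.051,22.2,.5)])
for p in((.193,.031),(.193,-.031),(.073,.031),(.073,-.031)): print(spot(*p))
E
```

```text
now [0.2896 0.083  0.2623] yaw 22.4 t 16.7
0.019 0.231 0.062 0.00 0.50; 0.019 0.231 0.211 0.00 0.50
now [0.2896 0.083  0.2623] yaw 22.4 t 16.7
0.087 0.249 0.062 0.00 0.50; 0.087 0.249 0.211 0.00 0.50
now [0.2896 0.083  0.2623] yaw 22.4 t 16.7
0.163 0.253 0.062 0.00 0.50; 0.163 0.253 0.211 0.00 0.50
now [0.2896 0.083  0.2623] yaw 22.4 t 16.7
0.233 0.246 0.062 0.00 0.50; 0.233 0.246 0.211 0.00 0.50
[ 0.58470459 -0.27878393]
[ 0.52730061 -0.2553578 ]
[ 0.63004548 -0.16767946]
[ 0.57264151 -0.14425333]
```

Request:
play_rows --motion "0.019 0.231 0.0 0 0.5; 0.019 0.231 0 0 0.5; 0.019 0.231 0 0 0.5; 0.019 0.231 0 0 0.5; 0.019 0.231 0.062 0 0.5; 0.019 0.231 0.062 0 0.5; 0.019 0.231 0.062 0 0.5; 0.019 0.231 0.062 0 0.5"

```text
time: 17.7
ee_pos: [0.4977, 0.1876, 0.2034]
tool_rot: [[-0.379, 0.926, 0.006], [0.926, 0.379, 0.001], [-0.001, 0.006, -1.0]]
ft_force: [-0.7, 0.0, 0.7]
opening: 0.0472
finger_force: 0.0
```

```bash
python3 - <<'E'
from h import *
for p in((.4955,.1885),): rows([(*p,.2,22.2,.5),(*p,.051,22.2,.5)])
weights()
E
```

```text
now [0.4977 0.1876 0.2034] yaw 22.3 t 17.7
0.002 -0.002 0.003 0.00 0.50; 0.002 -0.003 0.152 0.00 0.50
tri [0.4853 0.2605 0.0923] topray [0.4836 0.2587] sceneray [0.4885 0.2581] area 59 49 cab xy -0.199 -0.037
tri [0.4602 0.3371 0.0877] topray [0.4584 0.3346] sceneray [0.4654 0.3299] area 45 44 cab xy -0.194 0.044
tri [0.4289 0.405  0.0174] topray [0.4262 0.3924] sceneray [0.4654 0.3299] area 61 44 cab xy -0.197 0.118
```

Request:
play_rows --motion "0.002 -0.002 0.05 0 0.5; 0.002 -0.002 0.09 0 0.5; 0.002 -0.003 0.12 0 0.5; 0.002 -0.003 0.14 0 0.5; 0.002 -0.003 0.152 0 0.5; 0.002 -0.003 0.152 0 0.5; 0.002 -0.003 0.152 0 0.1; 0.002 -0.003 0.152 0 0.1; 0.002 -0.003 0.152 0 0.1; 0.002 -0.003 0.152 0 0.1; 0.002 -0.003 0.152 0 0.1" --force 40

```text
time: 19.18
ee_pos: [0.4944, 0.1882, 0.0498]
tool_rot: [[-0.378, 0.926, 0.004], [0.926, 0.378, 0.001], [-0.001, 0.005, -1.0]]
ft_force: [3.1, 2.0, 5.9]
opening: 0.0308
finger_force: 40.0
```

```bash
python3 - <<'E'
from h import *
carry(0,0,.051,(.193,.031))
E
```

```text
now [0.4944 0.1882 0.0498] yaw 22.2 t 19.175
-0.000 0.000 -0.021 0.00 0.10; -0.000 0.000 -0.061 0.00 0.10; -0.000 0.001 -0.111 0.00 0.10; -0.000 0.001 -0.165 0.00 0.10; -0.009 -0.001 -0.165 -0.02 0.10; -0.035 -0.006 -0.165 -0.06 0.10; -0.073 -0.014 -0.165 -0.13 0.10; -0.121 -0.023 -0.165 -0.21 0.10; -0.176 -0.034 -0.165 -0.30 0.10; -0.233 -0.046 -0.165 -0.40 0.10; -0.291 -0.057 -0.165 -0.50 0.10; -0.346 -0.068 -0.165 -0.59 0.10; -0.394 -0.078 -0.165 -0.68 0.10; -0.432 -0.085 -0.165 -0.74 0.10; -0.457 -0.090 -0.165 -0.79 0.10; -0.467 -0.092 -0.165 -0.80 0.10
```

Opening reads 31 mm, so the pads have the head (32 mm), not the stem. Reopen, go 6 mm lower, regrip.

Request:
play_rows --motion "0 0 0 0 0.5; 0 0 0 0 0.5; 0 0 0 0 0.5; 0 0 0.003 0 0.5; 0 0 0.006 0 0.5; 0 0 0.006 0 0.5"

```text
time: 19.92
ee_pos: [0.4922, 0.1876, 0.0423]
tool_rot: [[-0.378, 0.926, -0.0], [0.926, 0.378, 0.0], [0.0, -0.0, -1.0]]
ft_force: [0.0, 0.5, 0.4]
opening: 0.0473
finger_force: 0.1
```

Request:
play_rows --motion "0 0 0 0 0.1; 0 0 0 0 0.1; 0 0 0 0 0.1; 0 0 0 0 0.1; 0 0 0 0 0.1" --force 40

```text
time: 20.55
ee_pos: [0.4932, 0.1879, 0.0428]
tool_rot: [[-0.378, 0.926, 0.002], [0.926, 0.378, 0.001], [-0.0, 0.002, -1.0]]
ft_force: [2.6, 1.7, 2.1]
opening: 0.0314
finger_force: 40.1
```

```bash
python3 - <<'E'
from h import *
s=cap('scene'); t=cap('top')
cv2.imwrite('pics/f.png',np.hstack([cv2.resize(s['frame'][110:220,250:360,::-1],(400,400),interpolation=2),cv2.resize(t['frame'][170:260,130:250,::-1],(400,300),interpolation=2)[np.r_[0:300,[299]*100]]]))
E
```

```text
(no output)
```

View pics/f.png

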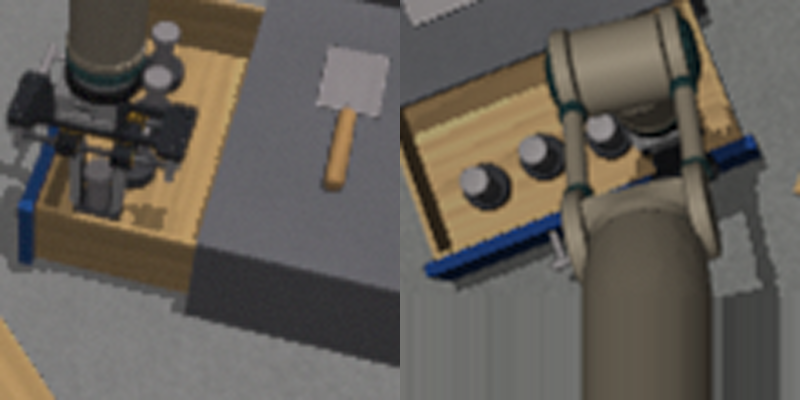

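The weight stands upright between the fingers, which reach its head. Trial lift to test the hold.

Request:
play_rows --motion "0 0 -0.005 0 0.1; 0 0 -0.015 0 0.1; 0 0 -0.025 0 0.1; 0 0 -0.025 0 0.1"

```text
time: 21.15
ee_pos: [0.4928, 0.1877, 0.0684]
tool_rot: [[-0.378, 0.926, 0.002], [0.926, 0.378, 0.0], [-0.0, 0.002, -1.0]]
ft_force: [-0.0, 0.7, -3.1]
opening: 0.0311
finger_force: 40.0
```

```bash
python3 - <<'E'
from h import *
P=pts(cap('scene'));d=P[...,:2]-CAB;q=d@UX;w=d@UY;z=P[...,2]
m=(q>-.17)&(q<-.13)&(w>-.10)&(w<.10)&(z<.05)&(z>0); print('floor',np.median(z[m]),m.sum())
s=arm.read_state(); p=s['ee_pos']
n=(np.linalg.norm(P[...,:2]-p[:2],axis=-1)<.03)
print(np.histogram(z[n],bins=np.arange(0,.2,.01)))
print(s['ft_force'],s['opening'],s['torque'])
E
```

```text
floor 0.022150569072896698 294
(array([ 0,  2, 17,  0,  3, 20, 60, 22, 25, 27, 21, 29, 51, 16,  9,  2,  1,
        6, 22]), array([0.  , 0.01, 0.02, 0.03, 0.04, 0.05, 0.06, 0.07, 0.08, 0.09, 0.1 ,
       0.11, 0.12, 0.13, 0.14, 0.15, 0.16, 0.17, 0.18, 0.19]))
[ 0.00970556  0.47417032 -3.61281983] 0.031204602074736357 [-0.02464342  0.08449415  0.00778907]
```

Held (≈3.6 N, 0.37 kg), clear of the floor. Carry with more grip force.

```bash
python3 - <<'E'
from h import *
carry(0,0,.0684,(.193,.031))
E
```

```text
now [0.4924 0.1877 0.068 ] yaw 22.2 t 21.2
-0.000 0.000 -0.020 0.00 0.10; -0.000 0.000 -0.060 0.00 0.10; -0.000 0.000 -0.110 0.00 0.10; -0.000 0.000 -0.147 0.00 0.10; -0.009 -0.002 -0.147 -0.02 0.10; -0.035 -0.007 -0.147 -0.06 0.10; -0.073 -0.014 -0.147 -0.12 0.10; -0.121 -0.024 -0.147 -0.21 0.10; -0.176 -0.034 -0.147 -0.30 0.10; -0.233 -0.045 -0.147 -0.40 0.10; -0.291 -0.057 -0.147 -0.50 0.10; -0.346 -0.067 -0.147 -0.59 0.10; -0.394 -0.077 -0.147 -0.68 0.10; -0.432 -0.084 -0.147 -0.74 0.10; -0.458 -0.089 -0.147 -0.79 0.10; -0.467 -0.091 -0.147 -0.80 0.10
```

Request:
play_rows --motion "0 0 -0.02 0 0.1; 0 0 -0.06 0 0.1; 0 0 -0.11 0 0.1; 0 0 -0.147 0 0.1; -0.009 -0.002 -0.147 -0.02 0.1; -0.035 -0.007 -0.147 -0.06 0.1; -0.073 -0.014 -0.147 -0.12 0.1; -0.121 -0.024 -0.147 -0.21 0.1; -0.176 -0.034 -0.147 -0.30 0.1; -0.233 -0.045 -0.147 -0.40 0.1; -0.291 -0.057 -0.147 -0.50 0.1; -0.346 -0.067 -0.147 -0.59 0.1; -0.394 -0.077 -0.147 -0.68 0.1; -0.432 -0.084 -0.147 -0.74 0.1; -0.458 -0.089 -0.147 -0.79 0.1; -0.467 -0.091 -0.147 -0.80 0.1; -0.467 -0.091 -0.147 -0.80 0.1; -0.467 -0.091 -0.147 -0.80 0.1" --force 55

```text
time: 23.45
ee_pos: [0.5845, -0.2776, 0.2144]
tool_rot: [[-0.928, 0.373, -0.001], [0.373, 0.928, 0.001], [0.001, 0.001, -1.0]]
ft_force: [0.2, -0.1, -3.4]
opening: 0.0311
finger_force: 55.0
```

```bash
cat >> h.py <<'E'
def low(c,p,rad=.035,zmin=.1):
    "points under the tool near p"
    P=pts(c); n=(np.linalg.norm(P[...,:2]-p[:2],axis=-1)<rad)&(P[...,2]>zmin)&(P[...,2]<p[2]+.03)
    z=np.sort(P[...,2][n]); return z[:12].round(3)
E
python3 - <<'E'
from h import *
s=arm.read_state();p=s['ee_pos']; c=cap('scene'); print(low(c,p),p[2]-.021)
x,y=spot(.193,.031); rows([(x,y,p[2],68.2,.1),(x,y,.042,68.2,.1)])
E
```

```text
[0.196 0.196 0.197 0.197 0.197 0.198 0.199 0.199 0.2   0.2   0.2   0.201] 0.19343526756163046
now [ 0.5846 -0.2776  0.2146] yaw 68.1 t 23.5
-0.001 -0.001 0.000 -0.00 0.10; -0.001 -0.001 0.173 -0.00 0.10
```

Request:
play_rows --motion "-0.001 -0.001 0.05 0 0.1; -0.001 -0.001 0.1 0 0.1; -0.001 -0.001 0.14 0 0.1; -0.001 -0.001 0.158 0 0.1; -0.001 -0.001 0.166 0 0.1; -0.001 -0.001 0.170 0 0.1; -0.001 -0.001 0.172 0 0.1; -0.001 -0.001 0.172 0 0.1"

```text
time: 24.5
ee_pos: [0.5858, -0.2806, 0.0432]
tool_rot: [[-0.928, 0.373, 0.001], [0.373, 0.928, -0.001], [-0.001, -0.0, -1.0]]
ft_force: [0.5, -0.2, -2.8]
opening: 0.0311
finger_force: 55.0
```

Request:
play_rows --motion "0 0 0.001 0 0.1; 0 0 0.002 0 0.1; 0 0 0.002 0 0.1; 0 0 0.002 0 0.2; 0 0 0.002 0 0.5; 0 0 0.002 0 0.5; 0 0 0.002 0 0.5; 0 0 0.002 0 0.5; 0 0 -0.03 0 0.5; 0 0 -0.07 0 0.5; 0 0 -0.12 0 0.5; 0 0 -0.17 0 0.5; 0 0 -0.17 0 0.5"

```text
time: 26.12
ee_pos: [0.5877, -0.2818, 0.2176]
tool_rot: [[-0.928, 0.373, 0.009], [0.373, 0.928, -0.005], [-0.01, -0.002, -1.0]]
ft_force: [-0.0, 0.3, -0.0]
opening: 0.0472
finger_force: 0.0
```

```bash
python3 - <<'E'
from h import *
rows([(.4865,.2583,.2,22.2,.5)])
E
```

```text
now [ 0.5877 -0.2818  0.2176] yaw 68.1 t 26.125
0.296 0.463 0.014 0.80 0.50
```

Request:
play_rows --motion "0.296 0.463 0.014 0.8 0.5; 0.296 0.463 0.014 0.8 0.5; 0.296 0.463 0.014 0.8 0.5; 0.296 0.463 0.014 0.8 0.5; 0.296 0.463 0.014 0.8 0.5; 0.296 0.463 0.014 0.8 0.5; 0.296 0.463 0.014 0.8 0.5; 0.296 0.463 0.014 0.8 0.5; 0.296 0.463 0.014 0.8 0.5; 0.296 0.463 0.014 0.8 0.5; 0.296 0.463 0.014 0.8 0.5; 0.296 0.463 0.014 0.8 0.5; 0.296 0.463 0.014 0.8 0.5"

```text
time: 27.75
ee_pos: [0.4841, 0.2584, 0.1984]
tool_rot: [[-0.376, 0.926, -0.0], [0.926, 0.376, -0.0], [-0.0, -0.0, -1.0]]
ft_force: [-0.5, 0.2, 0.1]
opening: 0.047
finger_force: 0.0
```

```bash
python3 - <<'E'
from h import *
weights()
c=cap('scene','g.png'); cv2.imwrite('pics/g.png',cv2.resize(c['frame'][100:310,140:380,::-1],None,fx=3,fy=2.8,interpolation=2)); print(gap(c)); P=pts(c)
rows([(.4865,.2583,.043,22.2,.5)])
E
```

```text
tri [0.4603 0.3325 0.0924] topray [0.4588 0.3306] sceneray [0.4635 0.3298] area 61 50 cab xy -0.195 0.039
[array([105.5,   1.4]), array([130.3, 250. ]), np.float64(89.4)]
now [0.484  0.2589 0.1986] yaw 22.1 t 27.9
-0.001 0.002 0.156 -0.00 0.50
```

View pics/g.png

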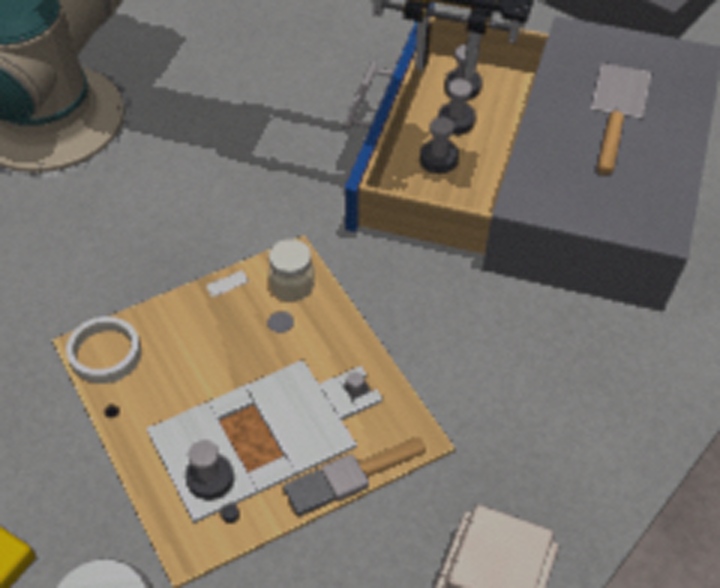

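The first weight stands on end b at (208,475), clear of the window, and the plate is unmoved; three remain. Second weight.

Request:
play_rows --motion "-0.001 0.002 0.05 0 0.5; -0.001 0.002 0.09 0 0.5; -0.001 0.002 0.12 0 0.5; -0.001 0.002 0.14 0 0.5; -0.001 0.002 0.150 0 0.5; -0.001 0.002 0.156 0 0.5; -0.001 0.002 0.156 0 0.5; -0.001 0.002 0.156 0 0.1; -0.001 0.002 0.156 0 0.1; -0.001 0.002 0.156 0 0.1; -0.001 0.002 0.156 0 0.1; -0.001 0.002 0.156 0 0.1" --force 55

```text
time: 29.4
ee_pos: [0.4866, 0.2598, 0.043]
tool_rot: [[-0.378, 0.926, 0.001], [0.926, 0.378, 0.001], [0.0, 0.002, -1.0]]
ft_force: [0.6, 0.4, 4.6]
opening: 0.031
finger_force: 55.0
```

```bash
python3 - <<'E'
from h import *
carry(0,0,.043,(.193,-.031))
E
```

```text
now [0.4866 0.2598 0.043 ] yaw 22.2 t 29.4
0.000 0.000 -0.020 0.00 0.10; 0.000 0.000 -0.060 0.00 0.10; 0.000 0.000 -0.110 0.00 0.10; 0.000 0.000 -0.172 0.00 0.10; -0.010 -0.003 -0.172 -0.02 0.10; -0.036 -0.011 -0.172 -0.06 0.10; -0.077 -0.024 -0.172 -0.12 0.10; -0.128 -0.040 -0.172 -0.21 0.10; -0.185 -0.059 -0.172 -0.30 0.10; -0.246 -0.078 -0.172 -0.40 0.10; -0.307 -0.098 -0.172 -0.50 0.10; -0.365 -0.116 -0.172 -0.59 0.10; -0.415 -0.132 -0.172 -0.68 0.10; -0.456 -0.145 -0.172 -0.74 0.10; -0.483 -0.154 -0.172 -0.79 0.10; -0.492 -0.157 -0.172 -0.80 0.10
```

Request:
play_rows --motion "0 0 -0.02 0 0.1; 0 0 -0.06 0 0.1; 0 0 -0.11 0 0.1; 0 0 -0.16 0 0.1; 0 0 -0.172 0 0.1; -0.010 -0.003 -0.172 -0.02 0.1; -0.036 -0.011 -0.172 -0.06 0.1; -0.077 -0.024 -0.172 -0.12 0.1; -0.128 -0.040 -0.172 -0.21 0.1; -0.185 -0.059 -0.172 -0.30 0.1; -0.246 -0.078 -0.172 -0.40 0.1; -0.307 -0.098 -0.172 -0.50 0.1; -0.365 -0.116 -0.172 -0.59 0.1; -0.415 -0.132 -0.172 -0.68 0.1; -0.456 -0.145 -0.172 -0.74 0.1; -0.483 -0.154 -0.172 -0.79 0.1; -0.492 -0.157 -0.172 -0.80 0.1; -0.492 -0.157 -0.172 -0.80 0.1; -0.492 -0.157 -0.172 -0.80 0.1"

```text
time: 31.78
ee_pos: [0.5264, -0.2536, 0.2138]
tool_rot: [[-0.928, 0.373, -0.001], [0.373, 0.928, 0.002], [0.002, 0.001, -1.0]]
ft_force: [-0.4, -0.2, -4.7]
opening: 0.0309
finger_force: 55.0
```

```bash
python3 - <<'E'
from h import *
s=arm.read_state();p=s['ee_pos']; c=cap('scene'); print(low(c,p),p[2]-.021)
x,y=spot(.193,-.031); rows([(x,y,p[2],68.2,.1),(x,y,.042,68.2,.1)])
E
```

```text
[0.191 0.193 0.194 0.195 0.195 0.195 0.195 0.196 0.197 0.197 0.197 0.198] 0.19277903586591957
now [ 0.5265 -0.2537  0.2142] yaw 68.1 t 31.825
-0.001 -0.001 0.000 -0.00 0.10; -0.002 -0.001 0.172 -0.00 0.10
```

Request:
play_rows --motion "-0.001 0 0.05 0 0.1; -0.001 0 0.1 0 0.1; -0.001 0 0.14 0 0.1; -0.001 0 0.158 0 0.1; -0.001 0 0.166 0 0.1; -0.001 0 0.170 0 0.1; -0.001 0 0.172 0 0.1; -0.001 0 0.172 0 0.1"

```text
time: 32.83
ee_pos: [0.5281, -0.2559, 0.0432]
tool_rot: [[-0.928, 0.373, 0.001], [0.373, 0.928, -0.001], [-0.001, -0.0, -1.0]]
ft_force: [-0.2, -0.2, -4.8]
opening: 0.0305
finger_force: 55.0
```

Request:
play_rows --motion "0 0 0.001 0 0.1; 0 0 0.002 0 0.1; 0 0 0.002 0 0.1; 0 0 0.002 0 0.2; 0 0 0.002 0 0.5; 0 0 0.002 0 0.5; 0 0 0.002 0 0.5; 0 0 0.002 0 0.5; 0 0 -0.03 0 0.5; 0 0 -0.07 0 0.5; 0 0 -0.12 0 0.5; 0 0 -0.17 0 0.5; 0 0 -0.17 0 0.5; 0 0 -0.17 0 0.5"

```text
time: 34.58
ee_pos: [0.5272, -0.2554, 0.2119]
tool_rot: [[-0.928, 0.374, -0.001], [0.374, 0.928, 0.001], [0.001, 0.0, -1.0]]
ft_force: [0.1, 0.5, -0.2]
opening: 0.047
finger_force: 0.0
```

```bash
python3 - <<'E'
from h import *
weights()
rows([(.4615,.330,.2,22.2,.5)])
E
```

```text
tri [0.4603 0.3325 0.0922] topray [0.4589 0.3307] sceneray [0.4634 0.3295] area 63 51 cab xy -0.195 0.039
tri [0.4273 0.3944 0.0927] topray [0.426  0.3925] sceneray [0.4303 0.3915] area 64 47 cab xy -0.203 0.109
now [ 0.5267 -0.2551  0.2107] yaw 68.1 t 34.675
0.279 0.518 0.012 0.80 0.50
```

Request:
play_rows --motion "0.279 0.518 0.012 0.8 0.5; 0.279 0.518 0.012 0.8 0.5; 0.279 0.518 0.012 0.8 0.5; 0.279 0.518 0.012 0.8 0.5; 0.279 0.518 0.012 0.8 0.5; 0.279 0.518 0.012 0.8 0.5; 0.279 0.518 0.012 0.8 0.5; 0.279 0.518 0.012 0.8 0.5; 0.279 0.518 0.012 0.8 0.5; 0.279 0.518 0.012 0.8 0.5; 0.279 0.518 0.012 0.8 0.5; 0.279 0.518 0.012 0.8 0.5; 0.279 0.518 0.012 0.8 0.5; 0.279 0.518 0.012 0.8 0.5"

```text
time: 36.42
ee_pos: [0.4626, 0.3279, 0.2005]
tool_rot: [[-0.377, 0.926, 0.0], [0.926, 0.377, -0.0], [-0.0, -0.0, -1.0]]
ft_force: [0.2, 0.8, -0.1]
opening: 0.0471
finger_force: 0.0
```

```bash
python3 - <<'E'
from h import *
rows([(.4615,.330,.043,22.2,.5)])
E
```

```text
now [0.4626 0.3279 0.2005] yaw 22.1 t 36.425
0.002 -0.000 0.158 -0.00 0.50
```

Request:
play_rows --motion "0.002 0 0.05 0 0.5; 0.002 0 0.09 0 0.5; 0.002 0 0.12 0 0.5; 0.002 0 0.14 0 0.5; 0.002 0 0.150 0 0.5; 0.002 0 0.157 0 0.5; 0.002 0 0.157 0 0.5; 0.002 0 0.157 0 0.1; 0.002 0 0.157 0 0.1; 0.002 0 0.157 0 0.1; 0.002 0 0.157 0 0.1; 0.002 0 0.157 0 0.1"

```text
time: 37.92
ee_pos: [0.4623, 0.3313, 0.0442]
tool_rot: [[-0.378, 0.926, 0.002], [0.926, 0.378, 0.001], [0.0, 0.002, -1.0]]
ft_force: [1.2, 0.7, 4.3]
opening: 0.0309
finger_force: 55.0
```

```bash
python3 - <<'E'
from h import *
carry(0,0,.043,(.073,.031))
E
```

```text
now [0.4623 0.3313 0.0442] yaw 22.2 t 37.925
0.000 0.000 -0.019 0.00 0.10; 0.000 0.000 -0.059 0.00 0.10; 0.000 0.000 -0.109 0.00 0.10; 0.000 0.000 -0.171 0.00 0.10; -0.010 -0.000 -0.171 -0.02 0.10; -0.039 -0.002 -0.171 -0.06 0.10; -0.082 -0.005 -0.171 -0.12 0.10; -0.136 -0.008 -0.171 -0.21 0.10; -0.198 -0.012 -0.171 -0.30 0.10; -0.263 -0.016 -0.171 -0.40 0.10; -0.328 -0.021 -0.171 -0.50 0.10; -0.389 -0.025 -0.171 -0.59 0.10; -0.443 -0.028 -0.171 -0.68 0.10; -0.486 -0.031 -0.171 -0.74 0.10; -0.515 -0.033 -0.171 -0.79 0.10; -0.525 -0.033 -0.171 -0.80 0.10
```

Request:
play_rows --motion "0 0 -0.02 0 0.1; 0 0 -0.06 0 0.1; 0 0 -0.11 0 0.1; 0 0 -0.16 0 0.1; 0 0 -0.171 0 0.1; -0.010 0 -0.171 -0.02 0.1; -0.039 -0.002 -0.171 -0.06 0.1; -0.082 -0.005 -0.171 -0.12 0.1; -0.136 -0.008 -0.171 -0.21 0.1; -0.195 -0.012 -0.171 -0.30 0.1; -0.255 -0.016 -0.171 -0.40 0.1; -0.315 -0.020 -0.171 -0.50 0.1; -0.375 -0.024 -0.171 -0.59 0.1; -0.430 -0.028 -0.171 -0.68 0.1; -0.480 -0.031 -0.171 -0.74 0.1; -0.513 -0.033 -0.171 -0.79 0.1; -0.525 -0.033 -0.171 -0.80 0.1; -0.525 -0.033 -0.171 -0.80 0.1; -0.525 -0.033 -0.171 -0.80 0.1"

```text
time: 40.3
ee_pos: [0.6289, -0.1657, 0.2138]
tool_rot: [[-0.928, 0.373, -0.002], [0.373, 0.928, 0.002], [0.002, 0.001, -1.0]]
ft_force: [0.1, 0.4, -3.0]
opening: 0.031
finger_force: 55.0
```

```bash
python3 - <<'E'
from h import *
s=arm.read_state();p=s['ee_pos']; c=cap('scene'); print(low(c,p),p[2]-.022)
x,y=spot(.073,.031); rows([(x,y,.043,68.2,.1)])
E
```

```text
[0.193 0.194 0.194 0.195 0.195 0.196 0.196 0.196 0.196 0.197 0.197 0.197] 0.1918301230418578
now [ 0.6291 -0.1658  0.2142] yaw 68.1 t 40.35
-0.002 -0.002 0.171 -0.00 0.10
```

Request:
play_rows --motion "0 0 0.05 0 0.1; 0 0 0.1 0 0.1; 0 0 0.14 0 0.1; 0 0 0.158 0 0.1; 0 0 0.165 0 0.1; 0 0 0.169 0 0.1; 0 0 0.171 0 0.1; 0 0 0.171 0 0.1"

```text
time: 41.35
ee_pos: [0.6301, -0.1677, 0.0442]
tool_rot: [[-0.928, 0.374, 0.001], [0.374, 0.928, -0.0], [-0.001, 0.0, -1.0]]
ft_force: [0.2, 0.0, -3.9]
opening: 0.0309
finger_force: 55.0
```

Request:
play_rows --motion "0 0 0.001 0 0.1; 0 0 0.002 0 0.1; 0 0 0.002 0 0.1; 0 0 0.002 0 0.2; 0 0 0.002 0 0.5; 0 0 0.002 0 0.5; 0 0 0.002 0 0.5; 0 0 0.002 0 0.5; 0 0 -0.03 0 0.5; 0 0 -0.07 0 0.5; 0 0 -0.12 0 0.5; 0 0 -0.17 0 0.5; 0 0 -0.17 0 0.5; 0 0 -0.17 0 0.5"

```text
time: 43.1
ee_pos: [0.6292, -0.1674, 0.2128]
tool_rot: [[-0.928, 0.374, -0.001], [0.374, 0.928, 0.0], [0.001, 0.0, -1.0]]
ft_force: [-0.0, -0.3, 0.2]
opening: 0.0474
finger_force: 0.0
```

```bash
python3 - <<'E'
from h import *
weights()
rows([(.428,.392,.2,22.2,.5)])
E
```

```text
tri [0.4274 0.3944 0.093 ] topray [0.426  0.3925] sceneray [0.4303 0.3919] area 64 46 cab xy -0.202 0.109
now [ 0.6286 -0.1672  0.2114] yaw 68.1 t 43.2
0.395 0.444 0.013 0.80 0.50
```

Request:
play_rows --motion "0.395 0.444 0 0.8 0.5; 0.395 0.444 0 0.8 0.5; 0.395 0.444 0 0.8 0.5; 0.395 0.444 0 0.8 0.5; 0.395 0.444 0 0.8 0.5; 0.395 0.444 0 0.8 0.5; 0.395 0.444 0 0.8 0.5; 0.395 0.444 0 0.8 0.5; 0.395 0.444 0 0.8 0.5; 0.395 0.444 0 0.8 0.5; 0.395 0.444 0.013 0.8 0.5; 0.395 0.444 0.013 0.8 0.5; 0.395 0.444 0.013 0.8 0.5; 0.395 0.444 0.013 0.8 0.5; 0.395 0.444 0.013 0.8 0.5"

```text
time: 45.08
ee_pos: [0.4297, 0.3912, 0.2009]
tool_rot: [[-0.377, 0.926, 0.001], [0.926, 0.377, 0.0], [0.0, 0.001, -1.0]]
ft_force: [-0.5, 0.4, 0.5]
opening: 0.0472
finger_force: 0.0
```

```bash
python3 - <<'E'
from h import *
rows([(.428,.392,.043,22.2,.5)])
E
```

```text
now [0.4297 0.3912 0.2009] yaw 22.2 t 45.075
0.001 -0.001 0.158 -0.00 0.50
```

Request:
play_rows --motion "0.001 -0.001 0.05 0 0.5; 0.001 -0.001 0.09 0 0.5; 0.001 -0.001 0.12 0 0.5; 0.001 -0.001 0.14 0 0.5; 0.001 -0.001 0.150 0 0.5; 0.001 -0.001 0.158 0 0.5; 0.001 -0.001 0.158 0 0.5; 0.001 -0.001 0.158 0 0.1; 0.001 -0.001 0.158 0 0.1; 0.001 -0.001 0.158 0 0.1; 0.001 -0.001 0.158 0 0.1; 0.001 -0.001 0.158 0 0.1"

```text
time: 46.58
ee_pos: [0.4286, 0.3929, 0.0431]
tool_rot: [[-0.378, 0.926, 0.002], [0.926, 0.378, 0.001], [0.0, 0.002, -1.0]]
ft_force: [2.6, 0.2, 3.2]
opening: 0.0307
finger_force: 55.0
```

```bash
python3 - <<'E'
from h import *
carry(0,0,.043,(.073,-.031))
E
```

```text
now [0.4286 0.3929 0.0431] yaw 22.2 t 46.575
0.000 0.000 -0.020 0.00 0.10; 0.000 0.000 -0.060 0.00 0.10; 0.000 0.000 -0.110 0.00 0.10; 0.000 0.000 -0.172 0.00 0.10; -0.011 -0.001 -0.172 -0.02 0.10; -0.041 -0.005 -0.172 -0.06 0.10; -0.086 -0.011 -0.172 -0.12 0.10; -0.143 -0.018 -0.172 -0.21 0.10; -0.207 -0.026 -0.172 -0.30 0.10; -0.276 -0.035 -0.172 -0.40 0.10; -0.344 -0.043 -0.172 -0.50 0.10; -0.409 -0.051 -0.172 -0.59 0.10; -0.465 -0.059 -0.172 -0.68 0.10; -0.511 -0.064 -0.172 -0.74 0.10; -0.541 -0.068 -0.172 -0.79 0.10; -0.552 -0.070 -0.172 -0.80 0.10
```

Request:
play_rows --motion "0 0 -0.02 0 0.1; 0 0 -0.06 0 0.1; 0 0 -0.11 0 0.1; 0 0 -0.16 0 0.1; 0 0 -0.172 0 0.1; -0.011 -0.001 -0.172 -0.02 0.1; -0.041 -0.005 -0.172 -0.06 0.1; -0.086 -0.011 -0.172 -0.12 0.1; -0.143 -0.018 -0.172 -0.21 0.1; -0.203 -0.026 -0.172 -0.30 0.1; -0.263 -0.034 -0.172 -0.40 0.1; -0.323 -0.041 -0.172 -0.50 0.1; -0.383 -0.048 -0.172 -0.59 0.1; -0.443 -0.056 -0.172 -0.68 0.1; -0.500 -0.063 -0.172 -0.74 0.1; -0.538 -0.068 -0.172 -0.79 0.1; -0.552 -0.070 -0.172 -0.80 0.1; -0.552 -0.070 -0.172 -0.80 0.1; -0.552 -0.070 -0.172 -0.80 0.1"

```text
time: 48.95
ee_pos: [0.5709, -0.1431, 0.2136]
tool_rot: [[-0.928, 0.373, -0.002], [0.373, 0.928, 0.002], [0.003, 0.001, -1.0]]
ft_force: [0.3, 0.4, -5.1]
opening: 0.0311
finger_force: 55.0
```

```bash
python3 - <<'E'
from h import *
s=arm.read_state();p=s['ee_pos']; c=cap('scene'); print(low(c,p),p[2]-.021)
x,y=spot(.073,-.031); rows([(x,y,.042,68.2,.1)])
E
```

```text
[0.194 0.194 0.194 0.194 0.195 0.195 0.195 0.196 0.196 0.196 0.197 0.197] 0.19259548187784578
now [ 0.5711 -0.1432  0.2141] yaw 68.1 t 49.0
-0.002 -0.001 0.172 -0.00 0.10
```

Request:
play_rows --motion "0 0 0.05 0 0.1; 0 0 0.1 0 0.1; 0 0 0.14 0 0.1; 0 0 0.158 0 0.1; 0 0 0.165 0 0.1; 0 0 0.169 0 0.1; 0 0 0.171 0 0.1; 0 0 0.171 0 0.1"

```text
time: 50.0
ee_pos: [0.5723, -0.1452, 0.0442]
tool_rot: [[-0.928, 0.373, 0.001], [0.373, 0.928, -0.0], [-0.001, 0.0, -1.0]]
ft_force: [-0.0, 0.2, -3.9]
opening: 0.0309
finger_force: 55.0
```

Request:
play_rows --motion "0 0 0.001 0 0.1; 0 0 0.002 0 0.1; 0 0 0.003 0 0.1; 0 0 0.003 0 0.2; 0 0 0.003 0 0.5; 0 0 0.003 0 0.5; 0 0 0.003 0 0.5; 0 0 0.003 0 0.5; 0 0 -0.03 0 0.5; 0 0 -0.07 0 0.5; 0 0 -0.12 0 0.5; 0 0 -0.17 0 0.5; 0 0 -0.17 0 0.5; 0 0 -0.17 0 0.5"

```text
time: 51.75
ee_pos: [0.5713, -0.1449, 0.2129]
tool_rot: [[-0.928, 0.374, -0.001], [0.374, 0.928, 0.0], [0.001, 0.0, -1.0]]
ft_force: [-0.4, 0.3, -0.3]
opening: 0.0473
finger_force: 0.0
```

```bash
python3 - <<'E'
from h import *
# closed-gripper target in front of drawer bar
hx=CAB-UX*(.155+.163); print('handle',hx)
rows([(*(hx-UX*.0),.24,22.2,.32)])
E
```

```text
handle [0.36157315 0.24984663]
now [ 0.5713 -0.1449  0.2129] yaw 68.1 t 51.75
0.342 0.288 -0.027 0.80 0.32
```

Request:
play_rows --motion "0.342 0.288 -0.027 0.8 0.32; 0.342 0.288 -0.027 0.8 0.32; 0.342 0.288 -0.027 0.8 0.32; 0.342 0.288 -0.027 0.8 0.32; 0.342 0.288 -0.027 0.8 0.32; 0.342 0.288 -0.027 0.8 0.32; 0.342 0.288 -0.027 0.8 0.32; 0.342 0.288 -0.027 0.8 0.32; 0.342 0.288 -0.027 0.8 0.32; 0.342 0.288 -0.027 0.8 0.32; 0.342 0.288 -0.027 0.8 0.32; 0.342 0.288 -0.027 0.8 0.32; 0.342 0.288 -0.027 0.8 0.32"

```text
time: 53.38
ee_pos: [0.3625, 0.2493, 0.2405]
tool_rot: [[-0.377, 0.926, 0.0], [0.926, 0.377, 0.0], [0.0, 0.0, -1.0]]
ft_force: [-0.5, -0.0, 0.0]
opening: 0.0303
finger_force: 0.0
```

```bash
python3 - <<'E'
from h import *
c=cap('scene'); cv2.imwrite('pics/i.png',cv2.resize(c['frame'][100:310,140:380,::-1],None,fx=3,fy=2.8,interpolation=2)); print(gap(c))
rows([(.3612,.2505,.063,22.2,.32)])
E
```

```text
[array([105.4,   0.8]), array([132. , 249.9]), np.float64(89.6)]
now [0.3625 0.2494 0.2405] yaw 22.2 t 53.425
0.001 -0.001 0.177 -0.00 0.32
```

View pics/i.png

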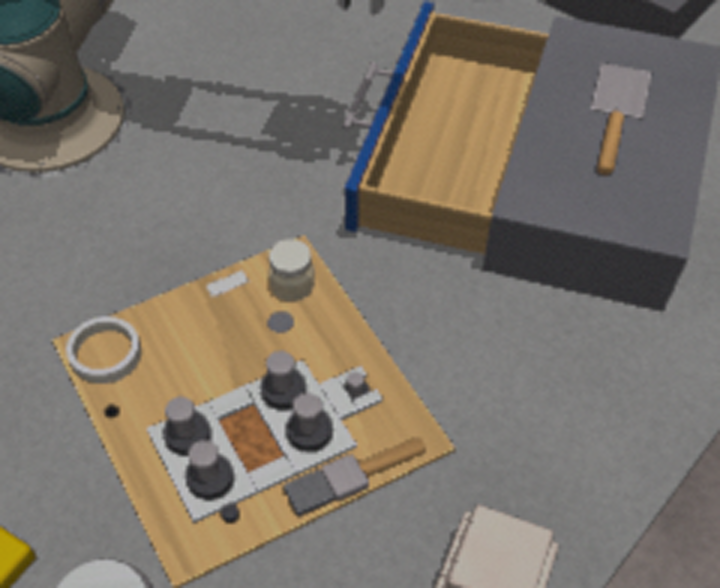

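All four weights stand on the plate's ends: b at (187,425) and (208,473), a at (283,380) and (308,422). The window is clear and the drawer is empty. Now shut the drawer.

Request:
play_rows --motion "0.001 -0.001 0.05 0 0.32; 0.001 -0.001 0.10 0 0.32; 0.001 -0.001 0.14 0 0.32; 0.001 -0.001 0.165 0 0.32; 0.001 -0.001 0.177 0 0.32; 0.001 -0.001 0.177 0 0.32; 0.001 -0.001 0.177 0 0.05; 0.001 -0.001 0.177 0 0.05; 0.001 -0.001 0.177 0 0.05; 0.001 -0.001 0.177 0 0.05; 0.001 -0.001 0.177 0 0.05" --force 25

```text
time: 54.8
ee_pos: [0.3616, 0.2507, 0.0644]
tool_rot: [[-0.378, 0.926, 0.002], [0.926, 0.378, 0.001], [0.0, 0.002, -1.0]]
ft_force: [0.3, -0.3, 5.9]
opening: 0.0102
finger_force: 25.0
```

Request:
play_rows --motion "0 0.004 0 0 0.05; 0 0.012 0 0 0.05; 0 0.024 0 0 0.05; 0 0.036 0 0 0.05; 0 0.048 0 0 0.05; 0 0.06 0 0 0.05; 0 0.072 0 0 0.05; 0 0.084 0 0 0.05; 0 0.096 0 0 0.05; 0 0.108 0 0 0.05; 0 0.12 0 0 0.05; 0 0.13 0 0 0.05; 0 0.138 0 0 0.05; 0 0.145 0 0 0.05; 0 0.15 0 0 0.05; 0 0.154 0 0 0.05; 0 0.157 0 0 0.05; 0 0.159 0 0 0.05; 0 0.160 0 0 0.05; 0 0.160 0 0 0.05"

```text
time: 57.3
ee_pos: [0.5094, 0.3112, 0.0644]
tool_rot: [[-0.378, 0.926, 0.001], [0.926, 0.378, 0.001], [0.0, 0.001, -1.0]]
ft_force: [-0.6, 0.5, 5.1]
opening: 0.0098
finger_force: 25.0
```

Request:
play_rows --motion "0 0.002 0 0 0.05; 0 0.003 0 0 0.05; 0 0.004 0 0 0.05; 0 0.005 0 0 0.05; 0 0.006 0 0 0.05; 0 0.006 0 0 0.05"

```text
time: 58.05
ee_pos: [0.5148, 0.3135, 0.0644]
tool_rot: [[-0.378, 0.926, 0.001], [0.926, 0.378, 0.001], [0.0, 0.001, -1.0]]
ft_force: [-0.7, 0.5, 6.8]
opening: 0.0103
finger_force: 25.0
```

Request:
play_rows --motion "0 0.001 0 0 0.05; 0 0.002 0 0 0.05; 0 0.003 0 0 0.05; 0 0.004 0 0 0.05; 0 0.004 0 0 0.05"

```text
time: 58.68
ee_pos: [0.5147, 0.3134, 0.0643]
tool_rot: [[-0.378, 0.926, -0.006], [0.926, 0.378, -0.003], [0.0, -0.007, -1.0]]
ft_force: [-6.7, -3.3, 11.3]
opening: 0.0103
finger_force: 25.0
```

Request:
play_rows --motion "0 0.002 0 0 0.05; 0 0.003 0 0 0.05; 0 0.003 0 0 0.05"

```text
time: 59.05
ee_pos: [0.5147, 0.3134, 0.0643]
tool_rot: [[-0.379, 0.925, -0.012], [0.926, 0.379, -0.005], [-0.0, -0.013, -1.0]]
ft_force: [-11.7, -4.8, 14.7]
opening: 0.0103
finger_force: 25.0
```

Request:
play_rows --motion "0 -0.004 0 0 0.34; 0 -0.005 0 0 0.34; 0 -0.005 0 0 0.34; 0 -0.005 0 0 0.34; 0 -0.005 -0.05 0 0.34; 0 -0.005 -0.10 0 0.34; 0 -0.005 -0.16 0 0.34; 0.03 -0.10 -0.16 0 0.34; 0.05 -0.20 -0.16 0 0.34; 0.05 -0.20 -0.16 0 0.34; 0.05 -0.20 -0.16 0 0.34"

```text
time: 60.42
ee_pos: [0.3135, 0.2855, 0.2236]
tool_rot: [[-0.38, 0.925, -0.001], [0.925, 0.38, -0.0], [0.0, -0.001, -1.0]]
ft_force: [0.8, -1.2, -0.2]
opening: 0.032
finger_force: 0.0
```

```bash
python3 - <<'E'
from h import *
s=cap('scene'); t=cap('top'); print(gap(s),gap(t))
cv2.imwrite('pics/k.png',cv2.resize(s['frame'][100:310,140:380,::-1],None,fx=3,fy=2.8,interpolation=2))
H=hsv(t); P=pts(t); z=P[...,2]
b=comp((H[...,0]>100)&(H[...,0]<130)&(H[...,1]>120)&(z>.05)&(P[...,0]<.7)&(P[...,1]>.1)); r=rectm(t,b,.109); print('blue',[np.round(x,1) for x in r],'(shut at start: 545.3 324.3 / 33.9)')
J=np.array([[np.cos(JA),np.sin(JA)],[-np.sin(JA),np.cos(JA)]])
for c in(s,t):
    P=pts(c); q=(P[...,:2]-PIN)@J.T; m=(P[...,2]>.085)&(P[...,2]<.106)&(q[...,0]>.03)&(q[...,0]<.24)&(abs(q[...,1])<.075)
    n,l,st,ce=cv2.connectedComponentsWithStats(m.astype(np.uint8)); print([(J@(ray(c,*ce[i],.095)[:2]-PIN)*1000).round(0).tolist() for i in range(1,n) if st[i,4]>8])
E
```

```text
[array([105.6,   1.4]), array([130.3, 250.3]), np.float64(89.4)] [array([105.9,   1. ]), array([131.6, 250.8]), np.float64(89.4)]
blue [array([546.2, 324.7]), array([ 31.9, 371.5]), np.float64(22.2)] (shut at start: 545.3 324.3 / 33.9)
[[75.0, -32.0], [73.0, 30.0], [193.0, -30.0], [194.0, 31.0]]
[[76.0, 27.0], [196.0, 27.0], [76.0, -35.0], [195.0, -34.0]]
```

View pics/k.png

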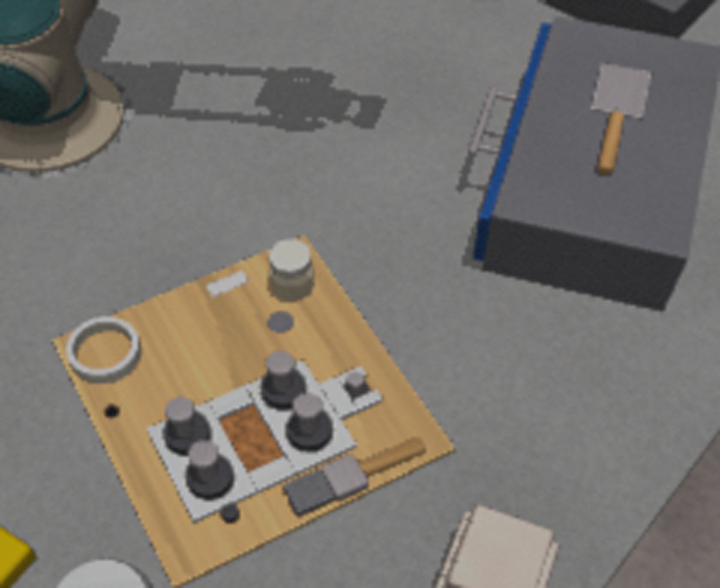

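The drawer is shut, the plate lies at the stop at (230,512), and two weights stand on each end with the window clear. Handing in.

```bash
python3 -c "
from rig import arm; print(arm.job_done())"
```

```text
the job is handed in; nothing more can be done
None
```

The job is handed in (no verdict was returned). In the last pictures the plate lay against the stop with its fork on the pin, all four weights stood upright two to each end with the window clear, the drawer was shut, and the bystanders looked untouched.

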